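# Mix a flask of flux on the touch mixer

## Robot

A 6-joint arm with a two-finger parallel gripper is mounted at the origin on the work surface. World frame = base frame: x ahead of the robot, y to its left, z up, the work surface at z = 0. Lengths are in m, angles in degrees, forces in N, time in s.
With the tool pointing down it reaches from about 0.375 to 0.925 m from the base axis. Payload 5.7 kg.
Tool frame: the origin (TCP) lies midway between the tips of the shut fingers; the grasp point (between the pads) lies 19 mm behind it (env.grip_point_offset is the distance from the TCP to the grasp point, in m); z points along the fingers, y is the direction in which the jaws open and shut (so a half turn about z gives the same grasp; the last joint's range is limited). The gripper opens to 88 mm and grips with 3 to 60 N. Pads are 20 mm wide; open, the fingers measure 115 mm over their backs; the gripper's body (75 mm by 178 mm) begins 61 mm behind the grasp point.
Start: joints at [-74.891, 20.558, 86.54, -0, 72.909, -6.595], TCP at [0.222, -0.557, 0.223] pointing down, gripper open.
Joint ranges: [-170.27, 170.27], [-57.76, 135], [12.27, 136.19], [-55.21, 235.2], [11.17, 155.16], [-170.74, 170.74]. Speed limits (degrees/s): [136.94, 136.94, 180, 180, 180, 180].

## Interface

Orientations are given as a 3x3 rotation matrix whose columns are the frame's x, y, z axes.
In Python, from bench import status, eyes, order, nets, env gives the robot as it stands. The module is installed in compiled form; this text tells all that it offers.
- The arm moves only by the tool drive_tool, never from a script. Its argument "steps" is one flat list of numbers, 6 for each row, row after row: the shift along the tool's x, y, z in m, then the turn, a rotation vector about the tool's x, y, z in degrees. In form: [tx, ty, tz, wx, wy, wz, tx, ty, tz, wx, wy, wz, ...]. A call has 1 to 12 rows; each row is the pose to reach, as a shift and turn from the pose commanded when the call began, along the tool's axes at that moment; what a row does not reach only later rows make up. A row lasts 1/10 s, in which the tool goes at most 50 mm and 8.59 degrees, less where a joint would pass 70% of its speed; a pose out of reach is approached as far as the arm can. A call with a gripper value outside its range is refused whole. "jaw" is the finger opening in m, from 0 to 0.0878, set as the call begins (left out, the last holds). The fingers move at their own pace and stop on an object; the grip force is fixed at half the most. Time passes only in rows, so rows that repeat a pose let the fingers close. It gives the time, the measured TCP pose, the force and the opening at its end, in the units of the state.
- status.read_state(): the state, without advancing time (a new reading comes with each control period).
- eyes.grab_frame(name): name is "scene" or "top"; returns a dict with "img" (420x560x3 uint8, blue, green, red), "range_z" (420x560 float32, m along the optical axis (not along the pixel's ray), 0 where there is no reading), "fx", "fy", "cx", "cy" (pixels), "cam_to_world" (4x4, takes a point from camera to world coordinates). Camera axes: x right, y down, z forward; pixel columns grow to the right and rows downward; lengths in m; the calibration is good to about 2 mm. A picture is of the moment at which its call begins.
- order.finish_job(): hands the job in, once; it reports no verdict.
Trained networks look in the newest picture that a camera, given by its name, has taken for a name from the list of things; names that differ only in an ending like _2 or _b are one class to them, and where a whole thing is asked for, a point or a joint stands for the part that bears it (a point fixed in the world has none). Each returns a list of dicts, best first, with "conf" (0 to 1); they miss things now and then, are a little off and sometimes report something else, mostly with a low value. They report only what shows in the picture. A call takes as long as a camera call. They do not tell look-alikes from the thing itself.
- nets.silhouettes(camera, label): "mask" (420x560 bool, what is visible of it) and "rect" ([left, top, right, bottom] in pixels, round what is visible of it).
- nets.place_of(camera, label): "at" ([column, row] in pixels: a listed point, or the origin of a listed thing).
The state is a dict: "clock": time; "joint_positions": joint angles; "qd": joint speeds; "tau": joint torques, N m; "ee_pos": TCP position; "tool_rot": TCP orientation; "force": force on the tool from outside, world axes, zero at the start; "torque": the same for the moment, N m; "gripper_width": opening from 0.0 (shut) to 1.0 (fully open).
Only numpy, scipy, OpenCV 4.12 (cv2) and the standard library are available. Lean on these libraries where they do the work, as an engineer would, in place of code of your own. Each camera call takes 0.05 s, during which the arm holds its last target. There are 200 camera calls.

## Task

First swing the bench magnifier off the touch mixer, anticlockwise seen from above, round to its stop, and leave it there. Then pick up the round-bellied flask, set it upright in the mixer's sprung ring and press it right down against the spring; the mixer only runs while the flask is pressed, so finish while still holding it down. Leave the conical flask, the straight bottle and everything else on the bench where they are.

Things in the scene. Friction and masses are not known exactly. Their poses are not given: they have to be found in the camera images.
- flask_center (a point): Round-bellied amber glass flask with stopper, 110 mm tall, about 0.16 kg. Point: on its axis half-way up, 55 mm above the foot; z to the stopper. Belly: 64 mm sphere, centre 28 mm above the flat 32 mm foot. Neck 24 mm diameter from 57 to 102 mm above the foot, then black stopper 28 mm wide, 8 mm high. Grasp the neck from above, 85 to 90 mm above the foot: fingertips clear of the belly.
- ring_top (a point): Sprung ring on the mixer: white plastic funnel, 70 mm across, 14 mm high, inside 62 mm at its mouth narrowing at 45 degrees to 34 mm below, on a coil spring. Point: centre of its upper edge, 104 mm above the bench when not pressed; it sinks with the ring. With the flask seated upright the flask's foot lies 13.5 mm below this point and its half-way point 41.5 mm above it.
- mixer: Housing of the touch mixer under the ring: round, grey, fixed to the bench, 124 mm across at the bench, 94 mm at its top, 70 mm high. Origin: centre of its underside; the ring is on its axis.
- ring (a joint): How far the sprung ring is pressed down, m: 0 up, 0.014 fully down on its stop. It takes about 2.5 N to start moving and about 11 N at the stop; it springs back when let go. The mixer runs from about 0.010 on.
- magnifier_grip (a point): Middle of the upright white grip pin on the arm of the bench magnifier, 209 mm above the bench. Pin 16 mm diameter, 50 mm high (184 to 234 mm above the bench), standing on the horizontal arm, 115 mm from the hinge axis; arm and collar below it top out at 184 mm. Pinch or push the pin from above.
- magnifier_hinge (a point): Point on the upright hinge axis of the magnifier, at the height of the grip's middle. The hinge, its top at 190 mm, sits on a post on a round 100 mm foot fixed to the bench.
- magnifier_lens (a point): Centre of the magnifier's round lens head, 114 mm across, 14 mm thick, 176 mm above the bench, on the same arm in line with the grip, 200 mm from the hinge axis.
- magnifier (a joint): Angle of the magnifier's arm about its upright hinge, rad. About 0 with the lens over the mixer; grows anticlockwise seen from above, to a stop at 1.40. Stiff: about 2 N at the grip moves it and it stays where it is left.
- cone_flask: Bystander, loose, to be left alone: conical amber flask, 110 mm tall, foot 66 mm across. Origin: centre of its underside.
- straight_bottle: Bystander, loose, to be left alone: straight-sided amber bottle, 110 mm tall, 50 mm across. Origin: centre of its underside.
- solder_spool: Bystander, loose, to be left alone: reel of solder wire, 60 mm across, 38 mm high. Origin: centre of its underside.
- screwdriver: Bystander, loose, to be left alone: screwdriver lying on the bench, 160 mm long. Origin: about the middle of its length.
- cup: Bystander, loose, to be left alone: white cup, 72 mm across, 90 mm high. Origin: centre of its underside.
- carton: Bystander, loose, to be left alone: cardboard carton 100 x 80 x 50 mm. Origin: centre of its underside.
Mind the look-alikes: they are no part of the job. Leave any pink or purple look-alike of the part that bears flask_center alone.

How it is judged:
By the outcome, as a careful person would: the job done as asked, in the order asked, and still so for the second after the job is handed in, while the arm keeps its last pose, push and grip.
It also fails if it takes over 54 s, if anything falls off the work surface, if the arm or the gripper's body presses on something with over 40 N, if the wrist force passes 120 N, or if a joint passes its speed limit or range.

## Working session

There is one attempt and no reset: what is moved stays moved. The work goes in short steps, Python scripts to look and compute and a tool call to move; the robot and the scene stay as the last step left them, time stands still between calls to the robot, and variables do not carry over. Pictures are saved under pics/ and viewed, about 8 in all and at most 12, crops included, and the job is handed in when it is done.

Besides the shell and the picture viewer there is one more tool, called after "Call:" by a JSON object that holds its "fn" and its "kwargs", one argument or row to a line. drive_tool: Moves the arm, as the interface text tells. Its arguments: {"type":"object","properties":{"steps":{"type":"array","items":{"type":"number"}},"jaw":{"type":"number"}},"required":["steps"]}

```bash
mkdir -p pics; cat > h.py <<'E'
import numpy as np, cv2
from bench import status, eyes, order, nets, env
def w(f,u,v,z=None):
    z=f["range_z"][int(round(v)),int(round(u))] if z is None else z
    p=np.array([(u-f["cx"])/f["fx"]*z,(v-f["cy"])/f["fy"]*z,z,1]); return (f["cam_to_world"]@p)[:3]
def atz(f,u,v,h):
    c=f["cam_to_world"][:3,3]; d=w(f,u,v,1.0)-c; return c+d*(h-c[2])/d[2]
E
python3 - <<'E'
from h import *
np.set_printoptions(precision=3,suppress=True)
s=status.read_state(); print(s["ee_pos"],s["tool_rot"],s["force"],s["clock"])
H=dict(flask_center=.055,ring_top=.104,mixer=0,magnifier_grip=.209,magnifier_hinge=.209,magnifier_lens=.176,cone_flask=0,straight_bottle=0,solder_spool=0,screwdriver=.01,cup=0,carton=0)
for c in("scene","top"):
    f=eyes.grab_frame(c); cv2.imwrite(f"pics/{c}0.png",f["img"])
    print(c,f["cam_to_world"][:3,3],f["fx"])
    for n,h in H.items():
        for d in nets.place_of(c,n)[:4]:
            print(n,round(d["conf"],2),np.round(d["at"]),atz(f,*d["at"],h))
E
```

```text
[ 0.222 -0.557  0.222] [[ 0.929  0.37  -0.   ]
 [ 0.37  -0.929  0.002]
 [ 0.    -0.002 -1.   ]] [ 0.136 -0.112 -0.133] 0.0
scene [ 0.958 -0.585  1.169] 478.7818066957195
flask_center 0.91 [377. 208.] [0.788 0.335 0.055]
flask_center 0.87 [290. 221.] [0.586 0.169 0.055]
flask_center 0.81 [307. 192.] [0.578 0.293 0.055]
flask_center 0.8 [312. 155.] [0.521 0.442 0.055]
ring_top 0.77 [247. 246.] [0.539 0.008 0.104]
mixer 0.66 [246. 267.] [ 0.532 -0.     0.   ]
magnifier_grip 0.63 [227. 248.] [ 0.541 -0.08   0.209]
magnifier_hinge 0.58 [230. 289.] [ 0.607 -0.171  0.209]
magnifier_lens 0.63 [225. 232.] [ 0.496 -0.024  0.176]
cone_flask 0.97 [281. 167.] [0.433 0.392 0.   ]
straight_bottle 0.81 [268. 196.] [0.458 0.258 0.   ]
solder_spool 0.62 [237. 217.] [0.416 0.141 0.   ]
screwdriver 0.91 [165. 299.] [ 0.397 -0.195  0.01 ]
cup 0.95 [337. 244.] [0.727 0.198 0.   ]
carton 0.96 [344. 192.] [0.664 0.393 0.   ]
top [0.456 0.118 1.388] 496.8558121163567
flask_center 0.89 [198. 135.] [0.792 0.33  0.055]
flask_center 0.78 [215. 211.] [0.585 0.283 0.055]
flask_center 0.72 [158. 228.] [0.541 0.436 0.055]
flask_center 0.59 [256. 208.] [0.59  0.173 0.055]
ring_top 0.66 [318. 231.] [0.523 0.013 0.104]
mixer 0.56 [313. 228.] [0.536 0.017 0.   ]
magnifier_grip 0.82 [360. 218.] [ 0.545 -0.081  0.209]
magnifier_hinge 0.62 [401. 192.] [ 0.607 -0.182  0.209]
magnifier_hinge 0.41 [263. 273.] [0.42  0.153 0.209]
magnifier_lens 0.89 [330. 241.] [ 0.494 -0.012  0.176]
cone_flask 0.97 [180. 269.] [0.43  0.388 0.   ]
straight_bottle 0.6 [330. 241.] [ 0.499 -0.03   0.   ]
straight_bottle 0.54 [227. 261.] [0.449 0.258 0.   ]
solder_spool 0.93 [265. 274.] [0.411 0.153 0.   ]
screwdriver 0.6 [385. 275.] [ 0.403 -0.178  0.01 ]
screwdriver 0.45 [358. 220.] [ 0.556 -0.109  0.01 ]
cup 0.67 [244. 161.] [0.73  0.207 0.   ]
carton 0.76 [180. 181.] [0.675 0.39  0.   ]
```

```bash
python3 - <<'E'
import cv2
a=cv2.imread("pics/scene0.png"); cv2.imwrite("pics/s_crop.png",cv2.resize(a[100:330,140:440],None,fx=2.6,fy=2.6,interpolation=cv2.INTER_CUBIC))
a=cv2.imread("pics/top0.png"); cv2.imwrite("pics/t_crop.png",cv2.resize(a[90:320,130:430],None,fx=2.6,fy=2.6,interpolation=cv2.INTER_CUBIC))
E
```

```text
(no output)
```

View pics/s_crop.png

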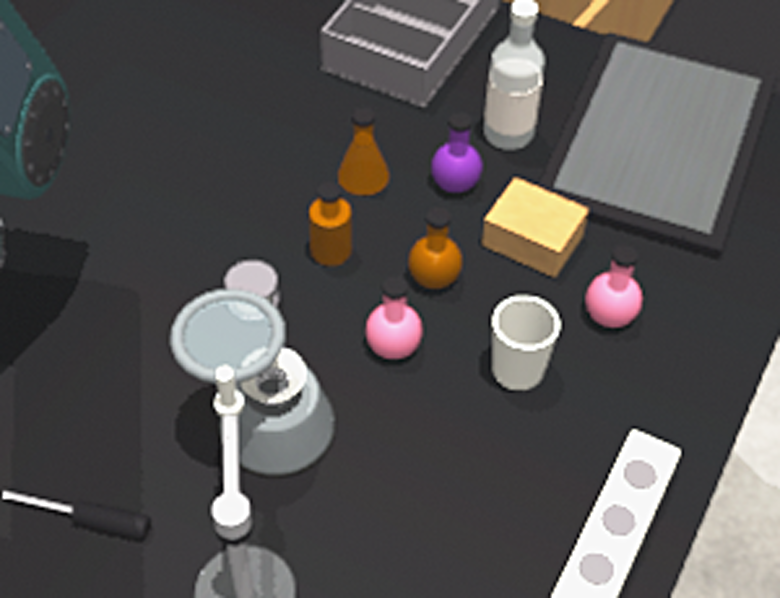

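View pics/t_crop.png

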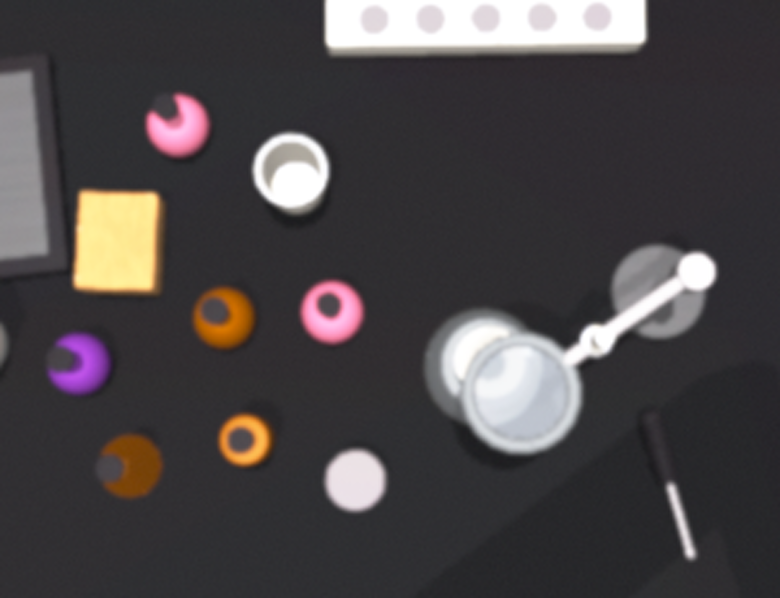

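The amber round flask is at scene (307,192) and top (215,211). These could be mistaken for it:
- Pink flasks: scene (290,221) and (377,208).
- Purple flask: scene (312,155).
- Amber conical flask: scene (281,160).
- Amber straight bottle: scene (268,190).

The crops show the lens over the mixer ring, the grip pin at top (360,218) and the hinge at top (398,194). Next I refine these positions with depth.

```bash
cat >> h.py <<'E'
np.set_printoptions(precision=4,suppress=True)
def cloud(c):
    f=eyes.grab_frame(c); v,u=np.indices(f["range_z"].shape); z=f["range_z"]
    P=np.stack([(u-f["cx"])/f["fx"]*z,(v-f["cy"])/f["fy"]*z,z,np.ones_like(z)],-1)@f["cam_to_world"].T
    return f,P[...,:3],z>0
def near(P,ok,c,r,lo,hi):
    m=ok&(np.hypot(P[...,0]-c[0],P[...,1]-c[1])<r)&(P[...,2]>lo)&(P[...,2]<hi); return P[m]
def tool(target, head=None):
    "shift and turn (tool axes) to world target; head = world heading of tool y, deg"
    s=status.read_state(); R=np.array(s["tool_rot"]); t=R.T@(np.array(target)-s["ee_pos"])
    h0=np.degrees(np.arctan2(R[1,1],R[0,1])); return t,(None if head is None else -(((head-h0)+180)%360-180))
E
python3 - <<'E'
from h import *
for c in("scene","top"):
    f,P,ok=cloud(c)
    for n,cc,r,lo,hi in(("pin top",(.543,-.081),.03,.222,.25),("pin",(.543,-.081),.03,.195,.25),("hinge top",(.607,-.177),.04,.18,.2),("lens",(.495,-.018),.065,.165,.19),("stopper",(.584,.288),.04,.1,.12),("neck",(.584,.288),.03,.07,.1),("belly",(.584,.288),.05,.02,.065)):
        Q=near(P,ok,cc,r,lo,hi)
        if len(Q): print(c,n,len(Q),Q.mean(0),(Q.max(0)+Q.min(0))/2,np.ptp(Q,axis=0))
print(tool([.543,-.081,.30],-146.3))
E
```

```text
scene pin top 41 [ 0.5422 -0.0846  0.2299] [ 0.5421 -0.0841  0.2285] [0.0143 0.0162 0.0117]
scene pin 84 [ 0.5435 -0.0858  0.2194] [ 0.5424 -0.0841  0.2149] [0.015  0.0162 0.0389]
scene hinge top 186 [ 0.6033 -0.1769  0.1871] [ 0.6018 -0.1701  0.1868] [0.0383 0.0522 0.0136]
scene lens 1221 [ 0.495  -0.0135  0.1775] [ 0.4958 -0.0133  0.1782] [0.1128 0.1118 0.017 ]
scene stopper 64 [0.5844 0.281  0.1076] [0.5836 0.2838 0.1065] [0.0288 0.0293 0.0122]
scene neck 53 [0.587  0.2749 0.0833] [0.5856 0.2771 0.0841] [0.0204 0.0157 0.0276]
scene belly 279 [0.589  0.2694 0.0424] [0.5835 0.2784 0.0422] [0.0618 0.0562 0.0438]
top pin top 38 [ 0.5407 -0.0802  0.2324] [ 0.5408 -0.081   0.2302] [0.012  0.0156 0.0145]
top pin 51 [ 0.5402 -0.0789  0.2267] [ 0.5402 -0.0807  0.2163] [0.0132 0.016  0.0424]
top hinge top 171 [ 0.6025 -0.1726  0.1878] [ 0.6005 -0.1689  0.1876] [0.0387 0.0472 0.0153]
top lens 1718 [ 0.4951 -0.0107  0.1786] [ 0.494  -0.013   0.1797] [0.1123 0.1181 0.0203]
top stopper 93 [0.5834 0.2853 0.1094] [0.584  0.2852 0.1102] [0.0259 0.0264 0.013 ]
top neck 9 [0.5765 0.2786 0.0771] [0.5783 0.2805 0.0786] [0.0128 0.0136 0.017 ]
top belly 321 [0.5798 0.2808 0.0458] [0.5834 0.2852 0.0414] [0.0609 0.0624 0.0405]
(array([ 0.4745, -0.3239, -0.0773]), np.float64(78.00349250875081))
```

Call:
{"fn": "drive_tool", "kwargs": {
  "steps": [0.237, -0.162, -0.077, 0, 0, 39, 0.237, -0.162, -0.077, 0, 0, 39, 0.237, -0.162, -0.077, 0, 0, 39, 0.237, -0.162, -0.077, 0, 0, 39, 0.237, -0.162, -0.077, 0, 0, 39, 0.474, -0.325, -0.077, 0, 0, 78, 0.474, -0.325, -0.077, 0, 0, 78, 0.474, -0.325, -0.077, 0, 0, 78, 0.474, -0.325, -0.077, 0, 0, 78, 0.474, -0.325, -0.077, 0, 0, 78, 0.474, -0.325, -0.077, 0, 0, 78, 0.474, -0.325, -0.077, 0, 0, 78],
  "jaw": 0.045
}}

```text
clock: 2.6
ee_pos: [0.5333, -0.0931, 0.2993]
tool_rot: [[0.554, -0.832, 0.001], [-0.832, -0.554, -0.0], [0.001, -0.0, -1.0]]
force: [1.8, -0.7, 0.2]
gripper_width: 0.514
```

```bash
python3 - <<'E'
from h import *
s=status.read_state(); print(s["clock"],s["ee_pos"],s["joint_positions"],s["force"],s["gripper_width"]); print(tool([.5415,-.0825,.198],-146.4))
E
```

```text
2.6 [ 0.5333 -0.0931  0.2993] [-17.207   12.1029  87.5591  -0.0026  80.3032 129.1465] [ 1.8201 -0.7182  0.1948] 0.5144576801500348
(array([-0.0043, -0.0126,  0.1013]), np.float64(0.04689623477568716))
```

Call:
{"fn": "drive_tool", "kwargs": {
  "steps": [0, 0, 0, 0, 0, 0, 0, 0, 0, 0, 0, 0, 0, 0, 0, 0, 0, 0]
}}

```text
clock: 2.9
ee_pos: [0.5319, -0.0955, 0.2988]
tool_rot: [[0.555, -0.832, -0.001], [-0.832, -0.555, -0.0], [-0.0, 0.001, -1.0]]
force: [0.4, -0.3, -0.2]
gripper_width: 0.517
```

```bash
python3 - <<'E'
from h import *
s=status.read_state(); print(s["clock"],s["ee_pos"],s["force"]); print(tool([.5415,-.0825,.198],-146.4))
E
```

```text
2.9 [ 0.5319 -0.0955  0.2988] [ 0.3779 -0.2976 -0.1865]
(array([-0.0055, -0.0153,  0.1008]), np.float64(0.08301163862631711))
```

Call:
{"fn": "drive_tool", "kwargs": {
  "steps": [-0.0055, -0.0153, 0.03, 0, 0, 0, -0.0055, -0.0153, 0.06, 0, 0, 0, -0.0055, -0.0153, 0.085, 0, 0, 0, -0.0055, -0.0153, 0.1, 0, 0, 0, -0.0055, -0.0153, 0.1, 0, 0, 0, -0.0055, -0.0153, 0.1, 0, 0, 0]
}}

```text
clock: 3.5
ee_pos: [0.5418, -0.083, 0.1993]
tool_rot: [[0.553, -0.833, -0.0], [-0.833, -0.553, -0.0], [-0.0, 0.0, -1.0]]
force: [0.3, 0.3, 0.4]
gripper_width: 0.51
```

Call:
{"fn": "drive_tool", "kwargs": {
  "steps": [0, 0, 0, 0, 0, 0, 0, 0, 0, 0, 0, 0, 0, 0, 0, 0, 0, 0, 0, 0, 0, 0, 0, 0],
  "jaw": 0.019
}}

```text
clock: 3.9
ee_pos: [0.5423, -0.0818, 0.1995]
tool_rot: [[0.555, -0.832, 0.001], [-0.832, -0.555, -0.0], [0.001, -0.0, -1.0]]
force: [-1.0, -1.3, 0.7]
gripper_width: 0.226
```

```bash
python3 - <<'E'
from h import *
s=status.read_state(); R=np.array(s["tool_rot"]); p=np.array(s["ee_pos"]); print(s["clock"],p,s["force"],s["gripper_width"]*.0878)
h=np.array([.605,-.178])
r=p[:2]-h; print(np.hypot(*r),np.degrees(np.arctan2(r[1],r[0])))
for a in list(range(6,73,6))+[76,79,80,82,84]:
    c,sn=np.cos(np.radians(a)),np.sin(np.radians(a)); q=h+[c*r[0]-sn*r[1],sn*r[0]+c*r[1]]
    print(a,R.T@np.array([*(q-p[:2]),0]))
E
```

```text
3.9 [ 0.5423 -0.0818  0.1995] [-0.9515 -1.2947  0.6664] 0.019826838952384504
0.11478532091823238 123.08474184966427
6 [ 0.0005  0.012  -0.    ]
12 [ 0.0022  0.0239 -0.    ]
18 [ 0.0052  0.0355 -0.    ]
24 [ 0.0094  0.0468 -0.    ]
30 [ 0.0147  0.0576 -0.    ]
36 [ 0.0212  0.0677 -0.    ]
42 [ 0.0286  0.0771 -0.    ]
48 [ 0.037   0.0857 -0.    ]
54 [0.0463 0.0934 0.    ]
60 [0.0563 0.1    0.    ]
66 [0.0669 0.1056 0.    ]
72 [0.0781 0.11   0.    ]
76 [0.0858 0.1123 0.    ]
79 [0.0916 0.1137 0.    ]
80 [0.0936 0.1141 0.    ]
82 [0.0976 0.1147 0.    ]
84 [0.1015 0.1153 0.    ]
```

Call:
{"fn": "drive_tool", "kwargs": {
  "steps": [0.0005, 0.012, 0, 0, 0, -6, 0.0022, 0.0239, 0, 0, 0, -12, 0.0052, 0.0355, 0, 0, 0, -18, 0.0094, 0.0468, 0, 0, 0, -24, 0.0147, 0.0576, 0, 0, 0, -30, 0.0212, 0.0677, 0, 0, 0, -36, 0.0286, 0.0771, 0, 0, 0, -42, 0.037, 0.0857, 0, 0, 0, -48, 0.0463, 0.0934, 0, 0, 0, -54, 0.0563, 0.1, 0, 0, 0, -60, 0.0669, 0.1056, 0, 0, 0, -66, 0.0781, 0.11, 0, 0, 0, -72]
}}

```text
clock: 5.1
ee_pos: [0.4929, -0.2041, 0.1989]
tool_rot: [[0.962, 0.274, -0.002], [0.274, -0.962, 0.008], [0.0, -0.008, -1.0]]
force: [-0.2, 42.1, 20.0]
gripper_width: 0.222
```

```bash
python3 - <<'E'
from h import *
s=status.read_state(); R=np.array(s["tool_rot"]); p=np.array(s["ee_pos"]); print(s["clock"],p,s["force"],s["joint_positions"])
h=np.array([.605,-.178])
r=p[:2]-h; print(np.hypot(*r),np.degrees(np.arctan2(r[1],r[0])))
f,P,ok=cloud("top"); q=h+.2*np.array([np.cos(np.radians(195)),np.sin(np.radians(195))])
Q=near(P,ok,q,.09,.165,.19);c=(Q.max(0)+Q.min(0))/2; print("lens",c,np.ptp(Q,axis=0),np.degrees(np.arctan2(c[1]-h[1],c[0]-h[0])))
cv2.imwrite("pics/top1.png",f["img"])
E
```

```text
5.1 [ 0.4929 -0.2041  0.1989] [-0.1802 42.078  19.9801] [-30.1608  16.6366  96.2194   0.3728  67.4834  43.8124]
0.11511703437596585 -166.9112911603159
lens [ 0.4274 -0.1909  0.179 ] [0.1255 0.0624 0.0186] -175.8345130861788
```

```bash
python3 - <<'E'
from h import *
s=status.read_state(); print(s["force"],s["torque"],s["ee_pos"])
f=eyes.grab_frame("scene"); a=cv2.imread("pics/top1.png")[130:340,280:480]; b=f["img"][180:390,100:300]
cv2.imwrite("pics/v1.png",cv2.resize(np.hstack([a,b]),None,fx=2,fy=2,interpolation=cv2.INTER_CUBIC))
E
```

```text
[-1.338  13.9734  7.4322] [ 2.3198  0.2591 -0.0425] [ 0.4929 -0.2036  0.1988]
```

View pics/v1.png

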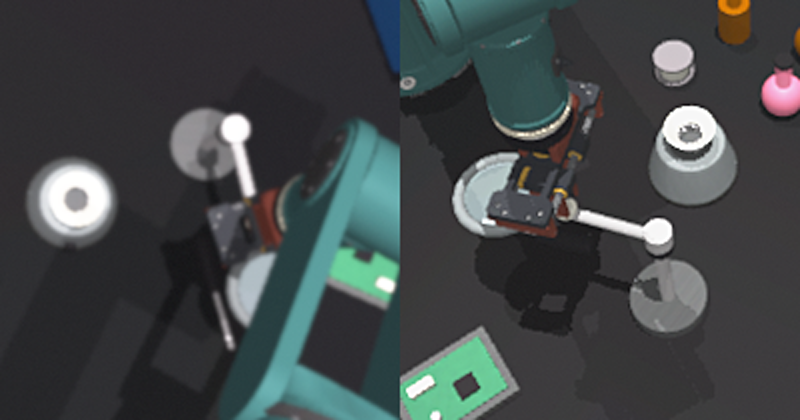

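Call:
{"fn": "drive_tool", "kwargs": {
  "steps": [0, 0, 0, 0, 0, 0, 0, 0, 0, 0, 0, 0, 0, 0, 0, 0, 0, 0],
  "jaw": 0.045
}}

```text
clock: 5.5
ee_pos: [0.4942, -0.208, 0.1992]
tool_rot: [[0.963, 0.271, 0.0], [0.271, -0.963, -0.001], [0.0, 0.001, -1.0]]
force: [-0.4, -0.0, 0.2]
gripper_width: 0.455
```

Call:
{"fn": "drive_tool", "kwargs": {
  "steps": [0, 0, -0.03, 0, 0, 0, 0, 0, -0.07, 0, 0, 0, 0, 0, -0.1, 0, 0, 0, 0, 0, -0.1, 0, 0, 0]
}}

```text
clock: 5.9
ee_pos: [0.4966, -0.2094, 0.3037]
tool_rot: [[0.963, 0.271, 0.008], [0.271, -0.963, -0.005], [0.006, 0.007, -1.0]]
force: [0.3, -1.1, 0.6]
gripper_width: 0.51
```

```bash
python3 - <<'E'
from h import *
s=status.read_state(); print(s["force"],s["ee_pos"],s["joint_positions"])
h=np.array([.605,-.178])
f,P,ok=cloud("scene")
q=h+.115*np.array([np.cos(np.radians(193)),np.sin(np.radians(193))])
Q=near(P,ok,q,.03,.2,.24); c=np.median(Q,0); print("pin",len(Q),c,np.degrees(np.arctan2(c[1]-h[1],c[0]-h[0])))
q=h+.2*np.array([np.cos(np.radians(193)),np.sin(np.radians(193))])
Q=near(P,ok,q,.075,.165,.19);c=(Q.max(0)+Q.min(0))/2; print("lens",c,np.ptp(Q,axis=0),np.degrees(np.arctan2(c[1]-h[1],c[0]-h[0])))
for n in("scene","top"):
    if n=="top": f,P,ok=cloud("top")
    for lo,hi,r in((.098,.112,.06),(.06,.075,.06)):
        Q=near(P,ok,(.532,.015),r,lo,hi); print(n,len(Q),Q.mean(0),(Q.max(0)+Q.min(0))/2,np.ptp(Q,axis=0))
    for d in nets.place_of(n,"ring_top")[:1]: print(atz(f,*d["at"],.104))
    cv2.imwrite(f"pics/{n}2.png",f["img"])
print(tool([.584,.2845,.25],0))
E
```

```text
[ 0.3417 -1.0942  0.5593] [ 0.4966 -0.2094  0.3037] [-30.1994  11.4339  87.8132  -0.0157  80.2309  44.1022]
pin 82 [ 0.495  -0.205   0.2251] -166.18559160175542
lens [ 0.4188 -0.2314  0.1793] [0.1306 0.0903 0.0186] -163.99365580885842
scene 142 [0.5239 0.0137 0.1014] [0.5264 0.0096 0.1033] [0.0674 0.0698 0.0105]
scene 577 [ 0.5359 -0.0042  0.0679] [0.5278 0.0074 0.0671] [0.0967 0.0966 0.0142]
[0.5356 0.0073 0.104 ]
top 215 [0.528  0.0121 0.1018] [0.5278 0.0119 0.1043] [0.0676 0.068  0.0127]
top 625 [0.5252 0.0154 0.0684] [0.5276 0.0115 0.0674] [0.0969 0.0968 0.0148]
[0.523  0.0104 0.104 ]
(array([ 0.2206, -0.4489,  0.048 ]), np.float64(-74.30034480648641))
```

Call:
{"fn": "drive_tool", "kwargs": {
  "steps": [0.2206, -0.4489, 0.03, 0, 0, 0, 0.2206, -0.4489, 0.03, 0, 0, 0, 0.2206, -0.4489, 0.03, 0, 0, 0, 0.2206, -0.4489, 0.03, 0, 0, 0, 0.2206, -0.4489, 0.03, 0, 0, 0, 0.2206, -0.4489, 0.03, 0, 0, 0, 0.2206, -0.4489, 0.03, 0, 0, 0, 0.2206, -0.4489, 0.03, 0, 0, 0, 0.2206, -0.4489, 0.05, 0, 0, 0, 0.2206, -0.4489, 0.07, 0, 0, 0, 0.2206, -0.4489, 0.07, 0, 0, 0, 0.2206, -0.4489, 0.07, 0, 0, 0],
  "jaw": 0.055
}}

```text
clock: 7.3
ee_pos: [0.5829, 0.2849, 0.2255]
tool_rot: [[0.962, 0.273, -0.006], [0.273, -0.962, -0.002], [-0.006, 0.001, -1.0]]
force: [0.1, -0.4, 0.7]
gripper_width: 0.626
```

Call:
{"fn": "drive_tool", "kwargs": {
  "steps": [0, 0, 0, 0, 0, 0, 0, 0, 0, 0, 0, 0, 0, 0, 0, 0, 0, 0]
}}

```text
clock: 7.6
ee_pos: [0.5854, 0.2827, 0.2302]
tool_rot: [[0.963, 0.269, 0.001], [0.269, -0.963, 0.0], [0.001, 0.0, -1.0]]
force: [0.8, -0.7, 1.0]
gripper_width: 0.628
```

```bash
python3 - <<'E'
from h import *
s=status.read_state(); print(s["clock"],s["force"],s["ee_pos"],s["tool_rot"],s["joint_positions"]); print(tool([.584,.2845,.069],0))
f=eyes.grab_frame("scene"); cv2.imwrite("pics/s3.png",cv2.resize(f["img"][110:310,200:400],None,fx=3,fy=3,interpolation=cv2.INTER_CUBIC))
E
```

```text
7.6 [ 0.7645 -0.7094  0.9768] [0.5854 0.2827 0.2302] [[ 0.9632  0.269   0.0014]
 [ 0.269  -0.9632  0.0003]
 [ 0.0015  0.0001 -1.    ]] [19.7019 24.2875 79.4578 -0.0121 76.1709 94.1026]
(array([-0.0011, -0.0021,  0.1612]), np.float64(-74.39781283381188))
```

View pics/s3.png

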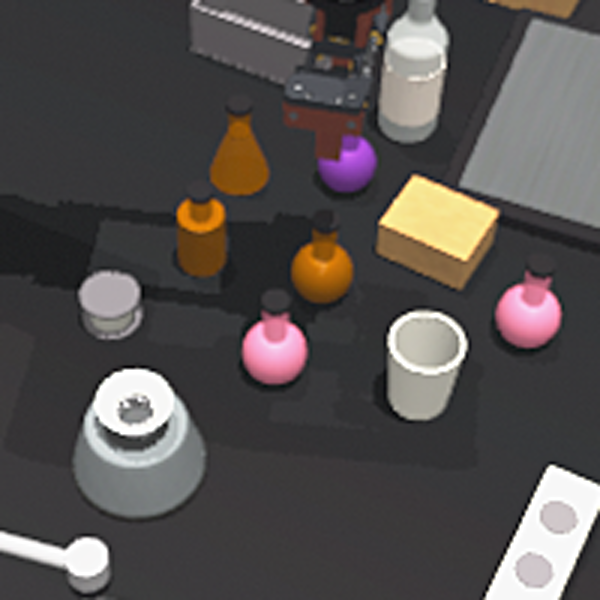

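The crop shows the gripper above the amber round flask at crop (322,260), with the pinks, purple, conical flask and bottle clear of it. Now I descend onto its neck.

Call:
{"fn": "drive_tool", "kwargs": {
  "steps": [-0.001, -0.002, 0.04, 0, 0, 0, -0.001, -0.002, 0.08, 0, 0, 0, -0.001, -0.002, 0.115, 0, 0, 0, -0.001, -0.002, 0.14, 0, 0, 0, -0.001, -0.002, 0.155, 0, 0, 0, -0.001, -0.002, 0.161, 0, 0, 0, -0.001, -0.002, 0.161, 0, 0, 0, -0.001, -0.002, 0.161, 0, 0, 0]
}}

```text
clock: 8.45
ee_pos: [0.5845, 0.2861, 0.0695]
tool_rot: [[0.963, 0.271, 0.002], [0.271, -0.963, 0.001], [0.002, -0.0, -1.0]]
force: [-0.5, 1.3, 0.7]
gripper_width: 0.626
```

Call:
{"fn": "drive_tool", "kwargs": {
  "steps": [0, 0, 0, 0, 0, 0, 0, 0, 0, 0, 0, 0, 0, 0, 0, 0, 0, 0, 0, 0, 0, 0, 0, 0, 0, 0, 0, 0, 0, 0, 0, 0, 0, 0, 0, 0],
  "jaw": 0.0
}}

```text
clock: 9.05
ee_pos: [0.5837, 0.2859, 0.0684]
tool_rot: [[0.963, 0.271, 0.001], [0.271, -0.963, 0.0], [0.001, -0.0, -1.0]]
force: [0.2, -0.6, 3.6]
gripper_width: 0.304
```

Call:
{"fn": "drive_tool", "kwargs": {
  "steps": [0, 0, -0.02, 0, 0, 0, 0, 0, -0.05, 0, 0, 0, 0, 0, -0.09, 0, 0, 0, 0, 0, -0.13, 0, 0, 0, 0, 0, -0.16, 0, 0, 0, 0, 0, -0.17, 0, 0, 0, 0, 0, -0.17, 0, 0, 0, 0, 0, -0.17, 0, 0, 0]
}}

```text
clock: 9.85
ee_pos: [0.5822, 0.2854, 0.2359]
tool_rot: [[0.963, 0.271, -0.003], [0.271, -0.963, -0.001], [-0.003, 0.0, -1.0]]
force: [0.5, 0.2, -3.6]
gripper_width: 0.301
```

```bash
python3 - <<'E'
from h import *
s=status.read_state(); p=np.array(s["ee_pos"]); print(s["clock"],s["force"],p,s["gripper_width"]*.0878)
for n in("scene","top"):
    f,P,ok=cloud(n); Q=near(P,ok,p[:2],.05,p[2]-.075,p[2]-.015); print(n,len(Q),(Q.max(0)+Q.min(0))/2,np.ptp(Q,axis=0))
    if n=="scene": cv2.imwrite("pics/s4.png",cv2.resize(f["img"][60:280,220:420],None,fx=2.7,fy=2.7,interpolation=cv2.INTER_CUBIC))
print(tool([.5277,.0113,p[2]],0))
E
```

```text
9.85 [ 0.5319  0.1757 -3.5696] [0.5822 0.2854 0.2359] 0.02642561657464644
scene 321 [0.583  0.2776 0.1987] [0.0622 0.055  0.0443]
top 58 [0.5587 0.2959 0.2076] [0.0152 0.0267 0.0265]
(array([-0.1263,  0.2491,  0.0001]), np.float64(-74.29899187648681))
```

View pics/s4.png

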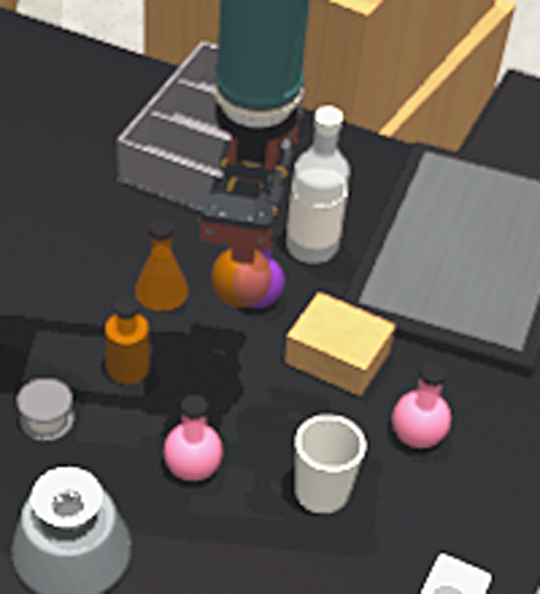

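The flask is held upright at crop (240,275), clear of the others, and the amber one is gone from its old place. Now I carry it over to the ring.

Call:
{"fn": "drive_tool", "kwargs": {
  "steps": [-0.006, 0.012, 0, 0, 0, 0, -0.02, 0.038, 0, 0, 0, 0, -0.035, 0.07, 0, 0, 0, 0, -0.053, 0.104, 0, 0, 0, 0, -0.07, 0.139, 0, 0, 0, 0, -0.088, 0.173, 0, 0, 0, 0, -0.104, 0.205, 0, 0, 0, 0, -0.117, 0.23, 0, 0, 0, 0, -0.124, 0.245, 0, 0, 0, 0, -0.1263, 0.2491, 0, 0, 0, 0, -0.1263, 0.2491, 0, 0, 0, 0, -0.1263, 0.2491, 0, 0, 0, 0]
}}

```text
clock: 11.15
ee_pos: [0.529, 0.0123, 0.2377]
tool_rot: [[0.963, 0.271, -0.001], [0.271, -0.963, 0.001], [-0.0, -0.001, -1.0]]
force: [0.1, -0.9, -1.8]
gripper_width: 0.308
```

```bash
python3 - <<'E'
from h import *
s=status.read_state(); p=np.array(s["ee_pos"]); print(s["clock"],s["force"],p)
f,P,ok=cloud("scene"); hsv=cv2.cvtColor(f["img"],cv2.COLOR_BGR2HSV)
m=ok&(np.hypot(P[...,0]-p[0],P[...,1]-p[1])<.06)&(P[...,2]>p[2]-.08)&(P[...,2]<p[2]+.0)&(hsv[...,1]>150)&(hsv[...,0]<20)
Q=P[m]; A=np.c_[2*Q,np.ones(len(Q))]
from scipy.optimize import least_squares
b=least_squares(lambda c:np.linalg.norm(Q-c,axis=1)-.032,[p[0],p[1],p[2]-.04],loss="soft_l1",f_scale=.002).x
print("belly",len(Q),b,"foot",b[2]-.028,"expect",p[2]-.0684)
Q=near(P,ok,(.5277,.0113),.05,.098,.112); print("ring",(Q.max(0)+Q.min(0))/2,np.ptp(Q,axis=0))
print(tool([.5277,.0113,.165],0))
cv2.imwrite("pics/s5.png",cv2.resize(f["img"][120:320,150:350],None,fx=3,fy=3,interpolation=cv2.INTER_CUBIC))
E
```

```text
11.15 [ 0.1373 -0.9001 -1.8342] [0.529  0.0123 0.2377]
belly 352 [0.5278 0.0111 0.1955] foot 0.16745147071602814 expect 0.16927945945945594
ring [0.5263 0.0092 0.1022] [0.0678 0.067  0.0081]
(array([-0.0017,  0.0009,  0.0728]), np.float64(-74.26020613173486))
```

View pics/s5.png

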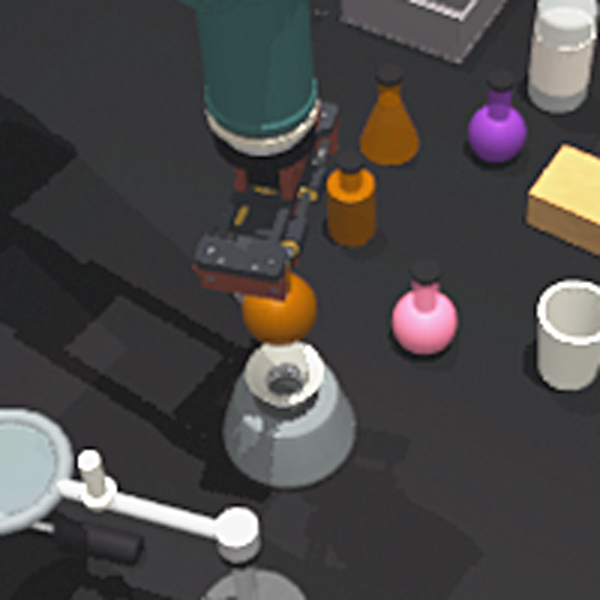

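The flask is held upright at crop (280,305), directly above the ring at (285,375). The magnifier is off to the lower left. Now I lower it.

Call:
{"fn": "drive_tool", "kwargs": {
  "steps": [-0.0015, 0.001, 0.015, 0, 0, 0, -0.0015, 0.001, 0.035, 0, 0, 0, -0.0015, 0.001, 0.052, 0, 0, 0, -0.0015, 0.001, 0.064, 0, 0, 0, -0.0015, 0.001, 0.07, 0, 0, 0, -0.0015, 0.001, 0.07, 0, 0, 0, -0.0015, 0.001, 0.07, 0, 0, 0]
}}

```text
clock: 11.9
ee_pos: [0.5285, 0.0106, 0.1685]
tool_rot: [[0.963, 0.271, 0.001], [0.271, -0.963, 0.0], [0.001, 0.0, -1.0]]
force: [-0.2, -0.2, -1.5]
gripper_width: 0.307
```

Call:
{"fn": "drive_tool", "kwargs": {
  "steps": [0, 0, 0.003, 0, 0, 0, 0, 0, 0.006, 0, 0, 0, 0, 0, 0.009, 0, 0, 0, 0, 0, 0.012, 0, 0, 0, 0, 0, 0.012, 0, 0, 0, 0, 0, 0.012, 0, 0, 0]
}}

```text
clock: 12.5
ee_pos: [0.5282, 0.0105, 0.1562]
tool_rot: [[0.963, 0.271, 0.0], [0.271, -0.963, 0.0], [0.0, -0.0, -1.0]]
force: [-1.0, 0.6, 2.6]
gripper_width: 0.306
```

Call:
{"fn": "drive_tool", "kwargs": {
  "steps": [0, 0, 0.003, 0, 0, 0, 0, 0, 0.005, 0, 0, 0, 0, 0, 0.007, 0, 0, 0, 0, 0, 0.008, 0, 0, 0, 0, 0, 0.008, 0, 0, 0, 0, 0, 0.008, 0, 0, 0]
}}

```text
clock: 13.1
ee_pos: [0.5285, 0.0105, 0.1484]
tool_rot: [[0.963, 0.271, 0.001], [0.271, -0.963, 0.0], [0.001, 0.0, -1.0]]
force: [-1.2, 1.8, 7.2]
gripper_width: 0.307
```

Call:
{"fn": "drive_tool", "kwargs": {
  "steps": [0, 0, 0.002, 0, 0, 0, 0, 0, 0.004, 0, 0, 0, 0, 0, 0.004, 0, 0, 0, 0, 0, 0.004, 0, 0, 0]
}}

```text
clock: 13.5
ee_pos: [0.5295, 0.0108, 0.1458]
tool_rot: [[0.963, 0.271, 0.003], [0.271, -0.963, 0.001], [0.003, 0.0, -1.0]]
force: [-2.4, 3.1, 16.7]
gripper_width: 0.299
```

Call:
{"fn": "drive_tool", "kwargs": {
  "steps": [0, 0, 0, 0, 0, 0, 0, 0, 0, 0, 0, 0, 0, 0, 0, 0, 0, 0, 0, 0, 0, 0, 0, 0, 0, 0, 0, 0, 0, 0]
}}

```text
clock: 14.0
ee_pos: [0.5294, 0.0108, 0.1458]
tool_rot: [[0.963, 0.271, 0.003], [0.271, -0.963, 0.001], [0.003, 0.0, -1.0]]
force: [-2.6, 2.2, 16.4]
gripper_width: 0.305
```

```bash
python3 - <<'E'
from h import *
from scipy.optimize import least_squares
s=status.read_state(); p=np.array(s["ee_pos"]); print(s["clock"],s["force"],p)
h=np.array([.605,-.178])
f,P,ok=cloud("scene"); hsv=cv2.cvtColor(f["img"],cv2.COLOR_BGR2HSV)
m=ok&(np.hypot(P[...,0]-p[0],P[...,1]-p[1])<.06)&(P[...,2]>.08)&(P[...,2]<p[2])&(hsv[...,1]>150)&(hsv[...,0]<20)
Q=P[m]; b=least_squares(lambda c:np.linalg.norm(Q-c,axis=1)-.032,[p[0],p[1],p[2]-.04],loss="soft_l1",f_scale=.002).x
print("belly",b,"foot",b[2]-.028,"(pressed full: .0765)")
m=ok&(np.hypot(P[...,0]-.5277,P[...,1]-.0113)<.038)&(P[...,2]>.075)&(hsv[...,1]<60)&(P[...,2]<.115); print("ring edge z",np.percentile(P[m][:,2],[50,80,90,95,99]))
Q=near(P,ok,(.495,-.205),.03,.2,.24); c=np.median(Q,0); print("pin",c,np.degrees(np.arctan2(c[1]-h[1],c[0]-h[0])))
for n in("cone_flask","straight_bottle","solder_spool","cup","carton","screwdriver"):
    for d in nets.place_of("scene",n)[:1]: print(n,atz(f,*d["at"],.01 if n=="screwdriver" else 0))
cv2.imwrite("pics/s6.png",cv2.resize(f["img"][120:320,150:350],None,fx=3,fy=3,interpolation=cv2.INTER_CUBIC))
E
```

```text
14.0 [-2.5615  2.2294 16.4246] [0.5294 0.0108 0.1458]
belly [0.5268 0.0093 0.1042] foot 0.07619876915278473 (pressed full: .0765)
ring edge z [0.0874 0.0899 0.0921 0.1009 0.1061]
pin [ 0.4956 -0.2056  0.2264] -165.8248287935962
cone_flask [0.4315 0.3785 0.    ]
straight_bottle [0.4508 0.2571 0.    ]
solder_spool [0.4175 0.1464 0.    ]
screwdriver [ 0.3981 -0.1896  0.01  ]
```

View pics/s6.png

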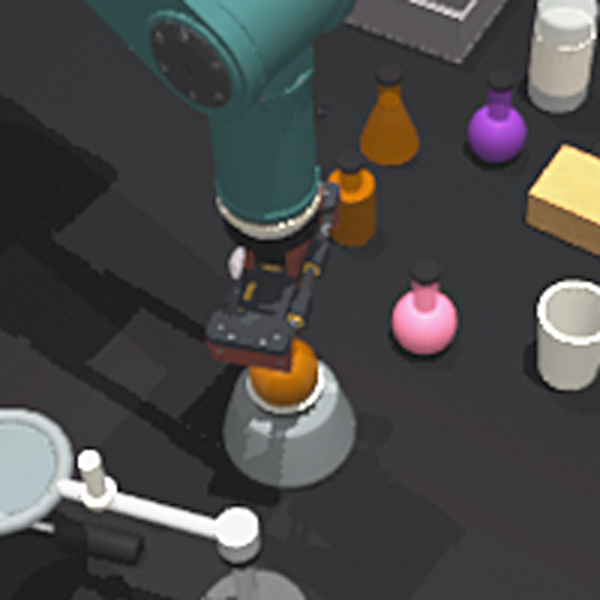

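The picture shows the flask upright in the ring, pressed right down at crop (285,375). The ring edge is at about 0.090 m and the hold is steady, with the magnifier at its stop. I'm handing the job in.

```bash
python3 -c "
from h import *
print(order.finish_job())"
```

```text
the job is handed in; nothing more can be done
None
```

I swung the magnifier anticlockwise to its stop first. Then I set the amber round-bellied flask upright in the mixer's ring and pressed it right down. I handed the job in at about 14 s, still holding it there.

**Last checks**
- **Press:** the flask's foot measured 0.0762 m, against 0.0765 m expected when fully down. The ring's edge was at about 0.090 m, down from 0.104 m. The tool felt a steady 16 N upward, more than the 11 N the spring gives at its stop.
- **Magnifier:** the arm was still at about 194° in world heading, the same as when I left it. It turned only about 70°, not the 80° I had planned. I take it to be at the stop, because it held firm against 14 N and only about 2 N is needed to move it.
- **Other objects:** the conical flask, straight bottle, solder reel and screwdriver measured within about 15 mm of their first readings, which is about as closely as the detector can place them. In the last check it did not find the cup or the carton, but the final picture shows both where they had been in the earlier one.

**One reading to note:** the wrist force briefly reached about 47 N when the magnifier met its stop. The fingers were pushing the pin at that moment. I saw no sign of the arm or gripper body pressing on anything, but I have no separate reading for that.

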